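# Press a shelf tag in the gluing jig

## Robot

A 6-joint arm with a two-finger parallel gripper is mounted at the origin on a cart in front of the work surface, level with it; the furniture and walls round the work are solid. World frame = base frame: x ahead of the robot, y to its left, z up, the work surface at z = 0. Lengths are in m, angles in rad, forces in N, time in s.
With the tool pointing down it reaches from about 0.35 to 0.775 m from the base axis. Payload 7.3 kg.
Tool frame: the origin (TCP) lies midway between the tips of the shut fingers; the grasp point (between the pads) lies 19 mm behind it; z points along the fingers, y is the direction in which the jaws open and shut (so a half turn about z gives the same grasp; the last joint's range is limited). The gripper opens to 92 mm and grips with 3 to 60 N. Pads are 19 mm wide; open, the fingers measure 130 mm over their backs; the gripper's body (75 mm by 190 mm) begins 47 mm behind the grasp point.
Start: joints at [1.039, 0.342, 1.524, -0, 1.275, -0.146], TCP at [0.198, 0.486, 0.227] pointing down, gripper open.
Joint ranges: [-2.53, 2.53], [-0.77, 2.02], [0.04, 2.7], [-1, 4.14], [0.28, 2.66], [-3.11, 3.11]. Speed limits (rad/s): [2.57, 2.57, 3.14, 3.14, 3.14, 3.14].

## Interface

Orientations are given as [roll, pitch, yaw] about the fixed x, y, z axes, in that order (R = Rz(yaw) Ry(pitch) Rx(roll)).
In Python, from cell import status, eyes, job gives the robot as it stands.
- The arm moves only by the tool jog_arm, never from a script. Its argument "series" is a list of rows, each a list of 3 entries, a list of its own where there are three numbers: the gripper command: -1 is shut, 1 is fully open, values between are in proportion, then the shift along the tool's x, y, z in m, then the turn, a rotation vector about the tool's x, y, z in rad. In form: [[grip, [x, y, z], [ax, ay, az]], ...]. A call has 1 to 12 rows; each row is the pose to reach, as a shift and turn from the pose commanded when the call began, along the tool's axes at that moment; what a row does not reach only later rows make up. A row lasts 1/12 s, in which the tool goes at most 41.7 mm and 7.16 degrees, less where a joint would pass 70% of its speed; a pose out of reach is approached as far as the arm can. A call with a gripper value outside its range is refused whole. The fingers move at their own pace and stop on an object; "squeeze" is the grip in N (left out, the last holds). Time passes only in rows, so rows that repeat a pose let the fingers close. It gives the time, the measured TCP pose, the force and the opening at its end, in the units of the state.
- status.observe(): the state, without advancing time (a new reading comes with each control period).
- eyes.read_camera(name): name is "scene" or "top" or "wrist"; returns a dict with "img" (480x640x3 uint8, red, green, blue), "range_z" (480x640 float32, m along the optical axis (not along the pixel's ray), 0 where there is no reading), "camera_matrix" (3x3 intrinsics, pixels), "T" (4x4, takes a point from camera to world coordinates); the wrist camera has in their place "tool_from_camera" (4x4, takes a point from camera to tool coordinates, whose origin is the TCP and whose axes are the flange's). Camera axes: x right, y down, z forward; pixel columns grow to the right and rows downward; lengths in m; the calibration is good to about 2 mm. A picture is of the moment at which its call begins: read the wrist's pose just before it.
- job.hand_in(): hands the job in, once; it reports no verdict.
The state is a dict: "time": time; "qpos": joint angles; "qvel": joint speeds; "joint_efforts": joint torques, N m; "tool_pos": TCP position; "tool_rot": TCP orientation; "contact_force": force on the tool from outside, world axes, zero at the start; "torque": the same for the moment, N m; "opening": finger opening in m.
Only numpy, scipy, OpenCV 4.12 (cv2) and the standard library are available. Lean on these libraries where they do the work, as an engineer would, in place of code of your own. Each camera call takes 0.05 s, during which the arm holds its last target.

## Task

The white shelf tag in the gluing jig needs to be pressed while its glue takes. Raise the red-gripped lever fully so that its hold-down arm is clear of the tag, then set the blue pressing plate over the jig's two pins so that it drops on, and press it down until the sprung bed under the tag is at the bottom of its travel. Finish like that, still holding the plate pressed down, and do not disturb the jar, marker, dropper bottle or scraper.

Things in the scene. Friction and masses are not known exactly. Their poses are not given: they have to be found in the camera images.
- jig_centre (a point): Point on the grey fixed jig midway between its two steel pins, level with the top of the white tag (60 x 64 mm, fixed on the bed) while the bed is up: 32 mm above the table. x axis: along the line of the pins; y: away from the lever head; z up. The base, 140 (x) x 235 (y) x 14 mm, reaches from y = -175 to +60 mm.
- pin_a (a point): Top of the locating pin at x = -45 mm of the jig, 8 mm above jig_centre. Pin 10 mm in diameter, the last 4 mm tapered to 5 mm.
- pin_b (a point): Top of the other pin, the same, at x = +45 mm of the jig.
- bed (a joint): Spring travel of the bed that carries the tag: 0 up, 0.006 m fully down at its stop. It takes about 6.5 N to start it and 11 N to bring it to the stop; the plate's own weight does not move it.
- lever (a joint): Angle of the pivot lever on the head of the jig, rad: 0 hold-down arm lying on the tag, 1.5 fully raised (stop). It stays where it is left; about 1.5 N at the red grip moves it.
- lever_pivot (a point): Pivot of the lever, 55 mm above the table, at y = -135 mm of the jig; the lever turns about the jig's x axis, arm rising. Aluminium cheeks, 40 mm apart over their outsides, reach 14 mm above it.
- lever_grip (a point): Centre of the red grip (16 mm diameter, 26 mm long along jig x) on the upward tail of the lever, 55 mm from the pivot. At lever 0 the tail leans 20 degrees from upright towards the tag (jig +y); pushing the grip towards jig -y raises the arm; at 1.5 rad the tail leans 66 degrees towards -y. The hold-down arm reaches 100 mm from the pivot.
- plate_handle (a point): Centre of the black bar handle on the loose blue pressing plate, 49 mm above the plate's underside. Bar 72 mm long along x, 16 mm wide along y, 24 mm high, on two thin posts. Plate 120 (x) x 100 (y) x 20 mm, about 0.28 kg; it fits the jig either way round.
- plate_under (a point): Centre of the plate's underside, 49 mm below plate_handle; same axes. In the underside are two blind pockets 16 mm deep: a round one, 13 mm, at x = -45 mm and a slot, 18 (x) by 13 mm (y), at x = +45 mm. Seated on the tag, this point is at jig_centre; fully pressed, 6 mm lower.
- jar: Brown jar with a red cap, 68 mm in diameter, 118 mm tall; origin at the centre of its underside. Leave alone.
- marker: Blue and white marker pen, 140 mm long along its y, lying; origin under its middle. Leave alone.
- dropper: Small white dropper bottle with a black top, 21 mm in diameter, 66 mm tall; origin at the centre of its underside. Leave alone.
- scraper: Flat beige scraper, 56 x 115 x 9 mm; origin at the centre of its underside. Leave alone.

How it is judged:
On the way, in this order (a step that is already met when the one before it is completed fails the run):
1. the lever is raised, while the plate is still off the jig (value of joint lever above 1.25 rad and horizontal distance between plate_under and jig_centre above 0.03 m), for 0.2 s.
2. the plate has dropped on over both pins (horizontal distance between plate_under and jig_centre below 0.004 m and angle between the x axis of plate_under and the x axis of jig_centre, either way round below 0.1 rad and z of plate_under in the frame of jig_centre below 0.003 m), for 0.1 s.
At the end, for the whole second after the job is handed in: The lever is up (over 1.25 rad); the plate lies flat (within 0.06 rad) on the tag over both pins, centred within 4 mm and in line with the pins within 0.1 rad; the fingers still hold it down (over 2 N), so that the bed stays at least 4.5 mm of its 6 mm down (value of joint lever above 1.25 rad and value of joint bed above 0.0045 m and horizontal distance between plate_under and jig_centre below 0.004 m and angle between the x axis of plate_under and the x axis of jig_centre, either way round below 0.1 rad and z of plate_under in the frame of jig_centre below -0.003 m and angle between plate_under's own z axis and vertical below 0.06 rad and contact force between the fingers and plate above 2 N and contact force between plate and bed above 5 N); the arm keeps its last pose, push and grip.
It fails at once if the jar is moved or tipped (distance of jar from where it was at the start of the episode above 0.02 m or angle between jar's own z axis and vertical above 0.3 rad).
It fails at once if the marker is moved (distance of marker from where it was at the start of the episode above 0.025 m).
It fails at once if the dropper bottle is moved or tipped (distance of dropper from where it was at the start of the episode above 0.02 m or angle between dropper's own z axis and vertical above 0.3 rad).
It fails at once if the scraper is moved (distance of scraper from where it was at the start of the episode above 0.02 m).
It also fails if it takes over 54 s, if anything falls off the work surface, if the arm or the gripper's body presses on something with over 40 N, if the wrist force passes 120 N, or if a joint passes its speed limit or range.

## Working session

There is one attempt and no reset: what is moved stays moved. The work goes in short steps, Python scripts to look and compute and a tool call to move; the robot and the scene stay as the last step left them, time stands still between calls to the robot, and variables do not carry over. Pictures are saved under pics/ and viewed, and the job is handed in when it is done.

Besides the shell and the picture viewer there is one more tool, called after "Request:" by a JSON object that holds its "api" and its "payload", one argument or row to a line. jog_arm: Moves the arm, as the interface text tells. Its arguments: {"type":"object","properties":{"series":{"type":"array","items":{"type":"array"}},"squeeze":{"type":"number"}},"required":["series"]}

```bash
ls; mkdir -p pics
python3 - <<'E'
from cell import status, eyes
import cv2,numpy as np
print(status.observe())
for n in ["scene","top"]:
    c=eyes.read_camera(n); cv2.imwrite(f"pics/{n}0.png",c["img"][:,:,::-1]); np.savez(f"pics/{n}0.npz",**c)
    print(n,c["camera_matrix"],c["T"])
E
```

```text
pics
{'time': 0.0, 'qpos': array([ 1.03898877e+00,  3.42706726e-01,  1.52502569e+00, -1.03187634e-05,
        1.27537445e+00, -1.45989585e-01]), 'qvel': array([-0.0015164 , -0.00176508,  0.00079201,  0.00047416, -0.00051204,
       -0.00111619]), 'joint_efforts': array([-4.25844119e-04, -4.31210804e+01, -2.44235641e+01,  7.17965886e-02,
        5.53358858e-02, -1.13602864e-04]), 'tool_pos': array([0.1973364 , 0.48606457, 0.22605023]), 'tool_rot': array([-3.14009311e+00, -2.10512816e-04,  2.75577754e+00]), 'contact_force': array([-0.45262069, -0.3239905 ,  0.71742274]), 'torque': array([0.01828598, 0.03703378, 0.00965273]), 'opening': 0.09206633200833515}
scene [[452.93152473   0.         312.88561981]
 [  0.         452.93152473 240.57727846]
 [  0.           0.           1.        ]] [[ 0.80398102 -0.31710814  0.50304766  0.08361109]
 [-0.59460116 -0.44007469  0.67289207 -0.4113149 ]
 [ 0.00799899 -0.84010517 -0.54236456  0.55419324]
 [ 0.          0.          0.          1.        ]]
top [[452.61330384   0.         319.49565154]
 [  0.         452.61330384 234.67066264]
 [  0.           0.           1.        ]] [[-1.30868744e-02 -9.81539476e-01  1.90811401e-01  3.77987741e-01]
 [-9.99912401e-01  1.32244501e-02 -5.52420602e-04  1.57203464e-01]
 [-1.98115322e-03 -1.90801916e-01 -9.81626560e-01  9.43997872e-01]
 [ 0.00000000e+00  0.00000000e+00  0.00000000e+00  1.00000000e+00]]
```

View pics/scene0.png

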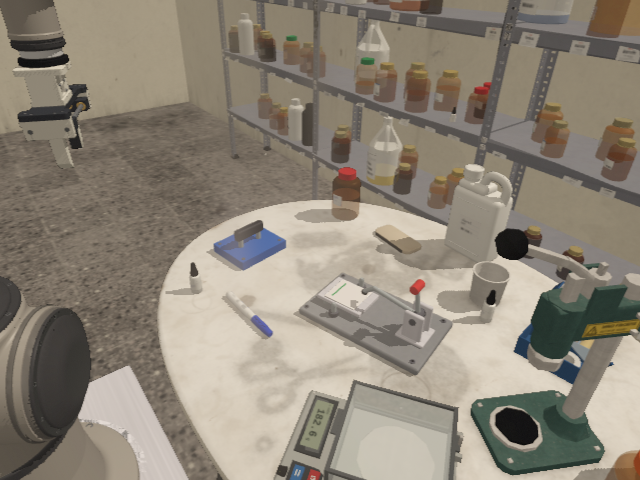

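View pics/top0.png

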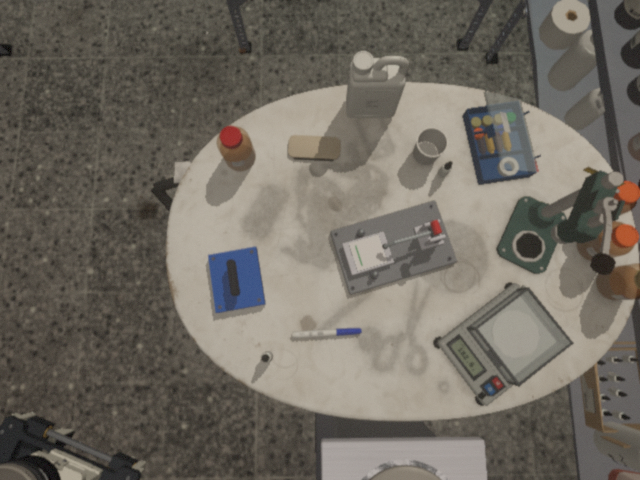

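```bash
cat > h.py <<'E'
import numpy as np,cv2
def cloud(c,T=None):
    K=c["camera_matrix"]; T=c["T"] if T is None else T
    z=c["range_z"].astype(float); v,u=np.mgrid[:480,:640]
    P=np.stack([(u-K[0,2])/K[0,0]*z,(v-K[1,2])/K[1,1]*z,z],-1)
    W=P@T[:3,:3].T+T[:3,3]; W[z==0]=np.nan
    return W
def proj(c,p,T=None):
    T=c["T"] if T is None else T
    q=np.linalg.inv(T)@np.r_[p,1]; q=c["camera_matrix"]@q[:3]; return q[:2]/q[2]
def rect(pts):
    r=cv2.minAreaRect((pts*1000).astype(np.float32)); return r
E
python3 - <<'E'
from h import *
c=dict(np.load("pics/top0.npz")); W=cloud(c); im=c["img"].astype(int)
for (u,v) in [(300,300),(340,250),(362,252),(435,228),(236,300),(233,265),(236,148),(315,148),(266,357),(325,333),(410,275),(430,270)]:
    print(u,v,W[v,u].round(4),im[v,u])
# plate
m=(im[...,2]>im[...,0]+50)&(im[...,2]>90); 
m2=np.zeros_like(m); m2[230:330,190:280]=1; m2&=m
print("plate blue",m2.sum(),rect(W[m2][:,:2]), np.nanmedian(W[m2][:,2]))
p=W[m2]; p=p[(p[:,2]>.014)]; print(rect(p[:,:2]))
m3=np.zeros_like(m); m3[240:320,205:270]=1; m3&=(W[...,2]>.045); print("handle",m3.sum(),rect(W[m3][:,:2]),np.median(W[m3][:,2]),W[m3].mean(0))
m4=np.zeros_like(m); m4[190:305,320:465]=1; m4&=(W[...,2]>.009)&(W[...,2]<.019); print("base",m4.sum(),rect(W[m4][:,:2]),np.median(W[m4][:,2]))
sub=c["img"][190:310,320:465]; cv2.imwrite("pics/jig0.png",cv2.resize(sub[:,:,::-1],None,fx=5,fy=5,interpolation=2))
red=(im[...,0]>140)&(im[...,1]<70)&(im[...,2]<70); red[:,:400]=0;red[:200]=0;red[260:]=0;red[:,460:]=0
print("grip",red.sum(),W[red].mean(0))
cc=dict(np.load("pics/scene0.npz"));sub=cc["img"][260:380,290:460]; cv2.imwrite("pics/jigs0.png",cv2.resize(sub[:,:,::-1],None,fx=4.5,fy=4.5,interpolation=2))
E
```

```text
300 300 [0.4244 0.1987 0.0022] [176 168 154]
340 250 [0.5252 0.1146 0.0171] [87 85 79]
362 252 [0.5177 0.0708 0.0347] [186 179 167]
435 228 [ 0.5484 -0.0588  0.1176] [146  58  53]
236 300 [0.425  0.3268 0.0233] [ 59  72 107]
233 265 [0.4911 0.327  0.0621] [59 56 55]
236 148 [0.7171 0.3185 0.1036] [106  77  56]
315 148 [0.7517 0.164  0.0119] [162 146 123]
266 357 [0.3158 0.2605 0.0634] [56 55 49]
325 333 [0.3575 0.1483 0.017 ] [179 173 160]
410 275 [ 0.4717 -0.0282  0.0148] [92 89 83]
430 270 [ 0.482  -0.0712  0.0095] [94 89 84]
plate blue 2054 ((467.5679626464844, 329.1805114746094), (118.4522476196289, 97.09689331054688), 10.807607650756836) 0.021456580644942103
((467.777587890625, 328.8018493652344), (117.33012390136719, 99.03023529052734), 9.592275619506836)
handle 335 ((468.3398742675781, 329.0460205078125), (71.73147583007812, 16.68027114868164), 9.346723556518555) 0.061239186705449256 [0.46766827 0.3275053  0.06011029]
base 5067 ((533.2265014648438, 3.803314208984375), (140.34249877929688, 235.51687622070312), 16.059419631958008) 0.015391922724852902
grip 54 [ 0.55090346 -0.0620015   0.11806883]
```

View pics/jig0.png

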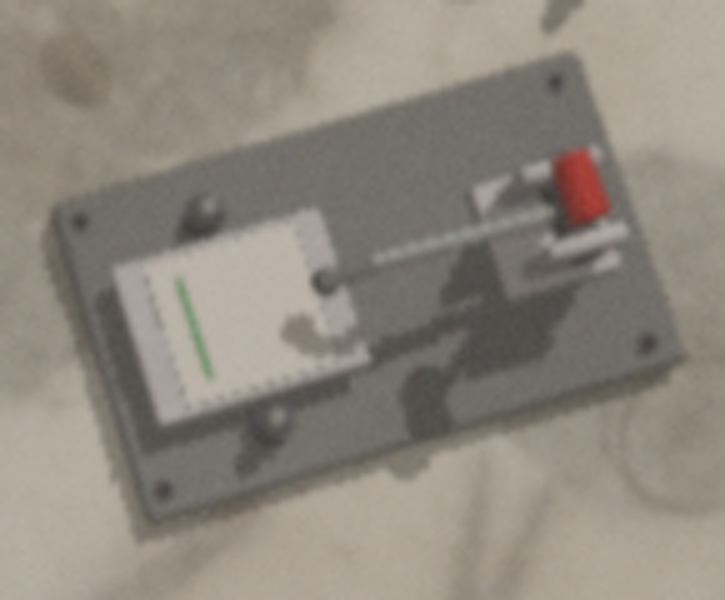

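View pics/jigs0.png

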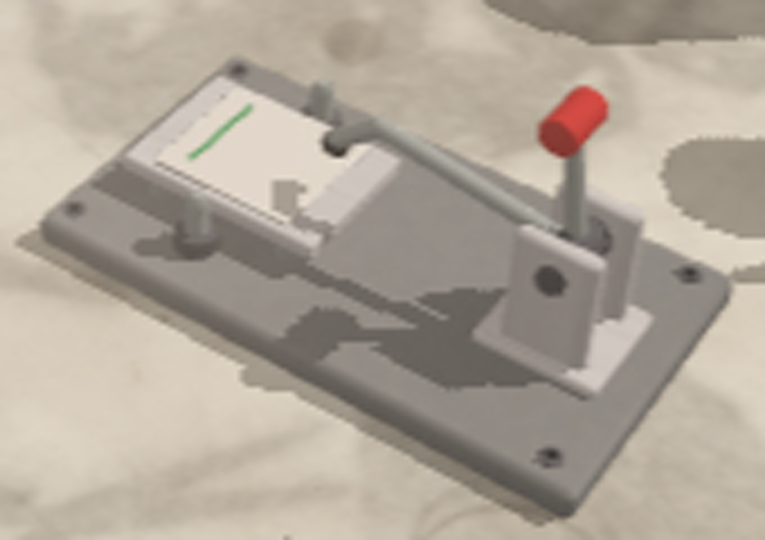

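```bash
cat >> h.py <<'E'
from scipy.spatial.transform import Rotation as Ro
def Tt(s):
    T=np.eye(4); T[:3,:3]=Ro.from_euler("xyz",s["tool_rot"]).as_matrix(); T[:3,3]=s["tool_pos"]; return T
def plan(pos,yaw_deg,s=None):
    from cell import status
    s=s or status.observe(); T=Tt(s)
    R=Ro.from_euler("xyz",[np.pi,0,np.deg2rad(yaw_deg)]).as_matrix()
    d=T[:3,:3].T@(np.array(pos)-T[:3,3]); r=Ro.from_matrix(T[:3,:3].T@R).as_rotvec()
    print("plan shift",d.round(4),"turn",r.round(4)); return d,r
def wrist(name):
    from cell import status,eyes
    s=status.observe(); c=eyes.read_camera("wrist"); c["T"]=Tt(s)@c["tool_from_camera"]
    cv2.imwrite(f"pics/{name}.png",c["img"][:,:,::-1]); np.savez(f"pics/{name}.npz",**c); return s,c
E
python3 - <<'E'
from h import *
s,c=wrist("w0"); print(c["camera_matrix"],c["tool_from_camera"].round(4))
plan([.54,.01,.25],106)
E
```

```text
[[356.845817     0.         320.21230605]
 [  0.         356.845817   241.43105574]
 [  0.           0.           1.        ]] [[ 5.000e-04 -9.670e-01 -2.549e-01  6.790e-02]
 [ 1.000e+00  4.000e-04  5.000e-04  1.000e-04]
 [-3.000e-04 -2.549e-01  9.670e-01 -1.572e-01]
 [ 0.000e+00  0.000e+00  0.000e+00  1.000e+00]]
plan shift [-0.4966 -0.3123 -0.0235] turn [-1.100e-03  4.000e-04  9.057e-01]
```

Request:
{"api": "jog_arm", "payload": {
  "series": [
    [1,[-0.497,-0.312,-0.03],[0,0,0.905]],
    [1,[-0.497,-0.312,-0.03],[0,0,0.905]],
    [1,[-0.497,-0.312,-0.03],[0,0,0.905]],
    [1,[-0.497,-0.312,-0.03],[0,0,0.905]],
    [1,[-0.497,-0.312,-0.03],[0,0,0.905]],
    [1,[-0.497,-0.312,-0.03],[0,0,0.905]],
    [1,[-0.497,-0.312,-0.03],[0,0,0.905]],
    [1,[-0.497,-0.312,-0.03],[0,0,0.905]],
    [1,[-0.497,-0.312,-0.03],[0,0,0.905]],
    [1,[-0.497,-0.312,-0.03],[0,0,0.905]],
    [1,[-0.497,-0.312,-0.03],[0,0,0.905]],
    [1,[-0.497,-0.312,-0.03],[0,0,0.905]]
  ],
  "squeeze": 5
}}

```text
time: 1.15
tool_pos: [0.4901, 0.0793, 0.2523]
tool_rot: [-3.141, -0.0, 1.85]
contact_force: [0.9, 0.6, -0.5]
opening: 0.0921
```

Request:
{"api": "jog_arm", "payload": {
  "series": [
    [1,[-0.08,0.03,0],[0,0,0]],
    [1,[-0.08,0.03,0],[0,0,0]],
    [1,[-0.08,0.03,0],[0,0,0]],
    [1,[-0.08,0.03,0],[0,0,0]],
    [1,[-0.08,0.03,0],[0,0,0]],
    [1,[-0.08,0.03,0],[0,0,0]]
  ]
}}

```text
time: 1.65
tool_pos: [0.5396, 0.0139, 0.2522]
tool_rot: [-3.141, -0.001, 1.852]
contact_force: [-0.2, -1.0, 0.5]
opening: 0.0919
```

Run:
```python
from h import *
s,c=wrist("w1"); print(s["tool_pos"],s["tool_rot"],s["qpos"].round(3),np.abs(s["qvel"]).max())
W=cloud(c)
im=c["img"].astype(int)
m4=(W[...,2]>.009)&(W[...,2]<.019)&(W[...,0]>.42)&(W[...,0]<.65)&(W[...,1]>-.14)&(W[...,1]<.16)&(np.ptp(im,axis=2)<22)
print("base",rect(W[m4][:,:2]),np.median(W[m4][:,2]))
a=np.deg2rad(16.06); X=np.array([np.cos(a),np.sin(a),0]);Y=np.array([-np.sin(a),np.cos(a),0])
J=np.array([.5173,.0591,.032])
v=c["img"].copy()
for p in [J,J+45*X/1000+[0,0,.008],J-45*X/1000+[0,0,.008],J-.1162*Y+[0,0,.0747]]:
    u=proj(c,p); print(u); cv2.circle(v,tuple(int(round(t)) for t in u),2,(0,255,0),-1)
cv2.imwrite("pics/w1b.png",v[:,:,::-1])
```

```text
[0.5396071  0.01389161 0.252151  ] [-3.14102974e+00 -6.99000611e-04  1.85198319e+00] [-0.117  0.351  1.439  0.     1.352 -0.398] 0.01181170302543732
base ((532.5059204101562, 6.983070373535156), (139.63882446289062, 228.64833068847656), 16.06305694580078) 0.013149518788598547
[311.30620037 166.06476652]
[355.47916835 166.52494222]
[266.74489036 166.39175376]
[309.90419603 299.59832415]
```

View pics/w1b.png

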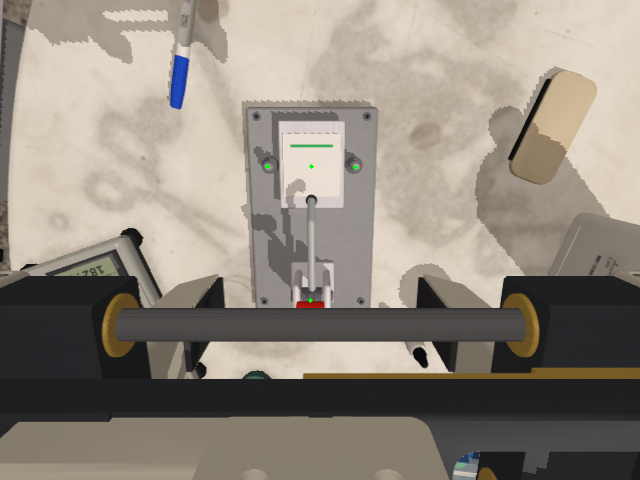

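Run:
```python
from h import *
c=np.load("pics/w1b.png.npz") if 0 else None
v=cv2.imread("pics/w1.png")[140:215,250:375]; cv2.imwrite("pics/w1z.png",cv2.resize(v,None,fx=6,fy=6,interpolation=2))
```

```text
(no output)
```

View pics/w1z.png

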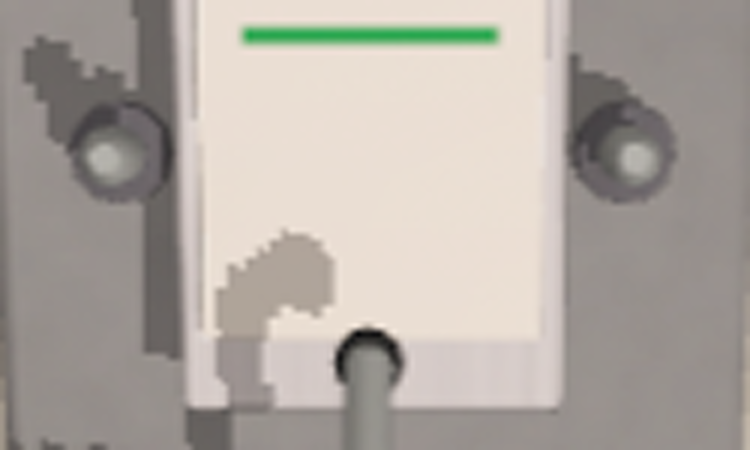

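Run:
```python
from h import *
plan([.550,-.052,.089],106.06)
f0=np.deg2rad(20)
for th in [.25,.5,.75,1,1.25,1.5]:
    f=f0-th; print(th, round(.055*(np.sin(f)-np.sin(f0)),4), round(-.055*(np.cos(f)-np.cos(f0)),4))
```

```text
plan shift [-0.0664 -0.0084  0.1634] turn [-0.0001 -0.0004  0.0015]
0.25 -0.0134 -0.003
0.5 -0.0271 -0.0027
0.75 -0.0403 0.001
1 -0.0521 0.0079
1.25 -0.0619 0.0175
1.5 -0.069 0.0293
```

Request:
{"api": "jog_arm", "payload": {
  "series": [
    [1,[-0.03,-0.008,0.03],[0,0,0]],
    [1,[-0.066,-0.008,0.05],[0,0,0]],
    [1,[-0.066,-0.008,0.09],[0,0,0]],
    [1,[-0.066,-0.008,0.12],[0,0,0]],
    [1,[-0.066,-0.008,0.145],[0,0,0]],
    [1,[-0.066,-0.008,0.163],[0,0,0]],
    [1,[-0.066,-0.008,0.163],[0,0,0]],
    [1,[-0.066,-0.008,0.163],[0,0,0]],
    [1,[-0.066,-0.008,0.163],[0,0,0]]
  ]
}}

```text
time: 2.45
tool_pos: [0.5518, -0.0523, 0.0908]
tool_rot: [3.139, 0.001, 1.852]
contact_force: [0.7, 0.8, -0.0]
opening: 0.092
```

Run:
```python
from h import *
s,c=wrist("w2"); print(s["tool_pos"],s["contact_force"])
```

```text
[ 0.55177814 -0.05229258  0.09083486] [ 0.66129182  0.77320911 -0.03983324]
```

View pics/w2.png

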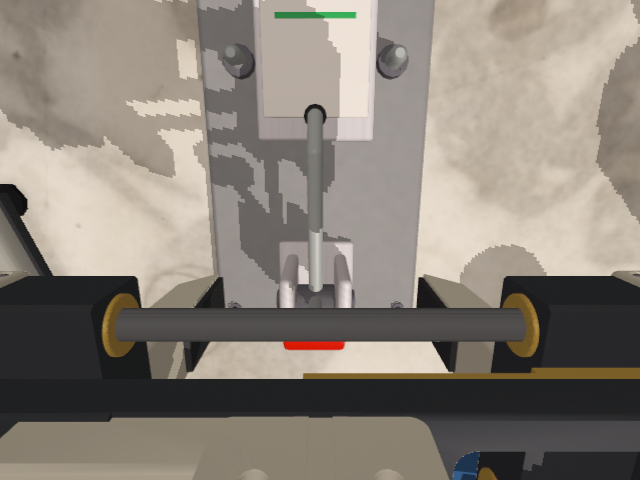

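Request:
{"api": "jog_arm", "payload": {
  "series": [
    [-1,[0,0,0],[0,0,0]],
    [-1,[0,0,0],[0,0,0]],
    [-1,[0,0,0],[0,0,0]],
    [-1,[0,0,0],[0,0,0]],
    [-1,[0,0,0],[0,0,0]],
    [-1,[0,0,0],[0,0,0]],
    [-1,[0,0,0],[0,0,0]],
    [-1,[0,0,0],[0,0,0]],
    [-1,[0,0,0],[0,0,0]],
    [-1,[0,0,0],[0,0,0]]
  ],
  "squeeze": 6
}}

```text
time: 3.33
tool_pos: [0.5509, -0.0529, 0.0892]
tool_rot: [-3.142, -0.0, 1.851]
contact_force: [-0.2, -0.8, 0.8]
opening: 0.0297
```

Request:
{"api": "jog_arm", "payload": {
  "series": [
    [-1,[0,0,0],[0,0,0]],
    [-1,[0,0,0],[0,0,0]],
    [-1,[0,0,0],[0,0,0]],
    [-1,[0,0,0],[0,0,0]]
  ]
}}

```text
time: 3.67
tool_pos: [0.5492, -0.0531, 0.089]
tool_rot: [-3.138, -0.001, 1.851]
contact_force: [-5.8, -2.2, 4.4]
opening: 0.0259
```

Request:
{"api": "jog_arm", "payload": {
  "series": [
    [-1,[-0.0067,0,-0.002],[0,0,0]],
    [-1,[-0.0134,0,-0.003],[0,0,0]],
    [-1,[-0.02,0,-0.003],[0,0,0]],
    [-1,[-0.027,0,-0.0027],[0,0,0]],
    [-1,[-0.034,0,-0.001],[0,0,0]],
    [-1,[-0.04,0,0.001],[0,0,0]],
    [-1,[-0.046,0,0.004],[0,0,0]],
    [-1,[-0.052,0,0.008],[0,0,0]],
    [-1,[-0.057,0,0.0125],[0,0,0]],
    [-1,[-0.062,0,0.0175],[0,0,0]],
    [-1,[-0.066,0,0.023],[0,0,0]],
    [-1,[-0.069,0,0.029],[0,0,0]]
  ]
}}

```text
time: 4.67
tool_pos: [0.5683, -0.1193, 0.0596]
tool_rot: [-3.138, -0.002, 1.851]
contact_force: [-8.7, 0.7, 7.4]
opening: 0.0257
```

Request:
{"api": "jog_arm", "payload": {
  "series": [
    [-1,[-0.0005,0,0.001],[0,0,0]],
    [-1,[-0.0005,0,0.001],[0,0,0]]
  ]
}}

```text
time: 4.83
tool_pos: [0.5685, -0.1199, 0.0585]
tool_rot: [-3.138, -0.002, 1.851]
contact_force: [-6.8, 0.1, -0.8]
opening: 0.0262
```

Run:
```python
from h import *
from cell import eyes
s,c=wrist("w3"); print(s["tool_pos"],s["contact_force"])
c=eyes.read_camera("scene"); cv2.imwrite("pics/s3.png",cv2.resize(c["img"][180:400,260:500,::-1],None,fx=2.5,fy=2.5))
```

```text
[ 0.56846414 -0.1198758   0.05851628] [-6.76858106  0.08508239 -0.78012192]
```

View pics/s3.png

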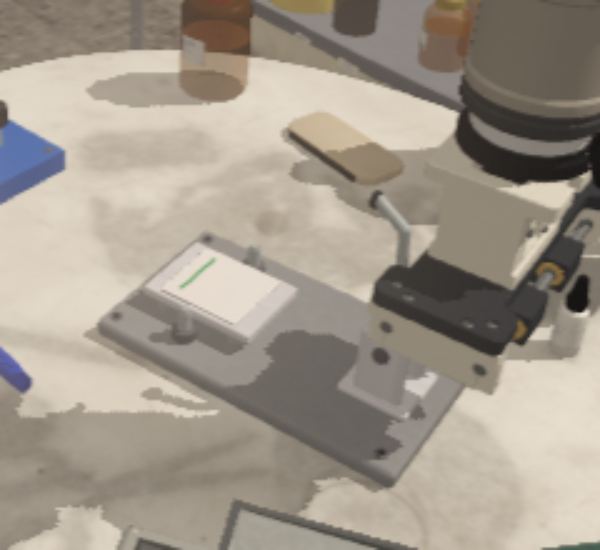

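Request:
{"api": "jog_arm", "payload": {
  "series": [
    [0.2,[0,0,0],[0,0,0]],
    [0.2,[0,0,0],[0,0,0]],
    [0.2,[0,0,0],[0,0,0]],
    [0.2,[0,0,0],[0,0,0]],
    [0.2,[-0.005,0,-0.02],[0,0,0]],
    [0.2,[-0.01,0,-0.05],[0,0,0]],
    [0.2,[-0.01,0,-0.09],[0,0,0]],
    [1,[-0.01,0,-0.13],[0,0,0]],
    [1,[-0.01,0,-0.17],[0,0,0]],
    [1,[-0.01,0,-0.2],[0,0,0]],
    [1,[-0.01,0,-0.2],[0,0,0]]
  ]
}}

```text
time: 5.85
tool_pos: [0.5758, -0.1303, 0.2671]
tool_rot: [3.13, 0.008, 1.851]
contact_force: [0.9, 0.3, 0.9]
opening: 0.0774
```

Run:
```python
from h import *
from cell import eyes
s,c=wrist("w4"); print(s["tool_pos"],s["contact_force"],s["tool_rot"])
c=eyes.read_camera("scene"); cv2.imwrite("pics/s4.png",cv2.resize(c["img"][180:400,260:500,::-1],None,fx=2.5,fy=2.5));np.savez("pics/s4.npz",**c)
plan([.52,.24,.25],189.4)
```

```text
[ 0.57575015 -0.13026383  0.2671071 ] [0.90439803 0.26264052 0.90701347] [3.13025001 0.00807493 1.85093144]
plan shift [0.3699 0.0507 0.01  ] turn [ 1.0000e-03  3.8000e-03 -1.4548e+00]
```

View pics/s4.png

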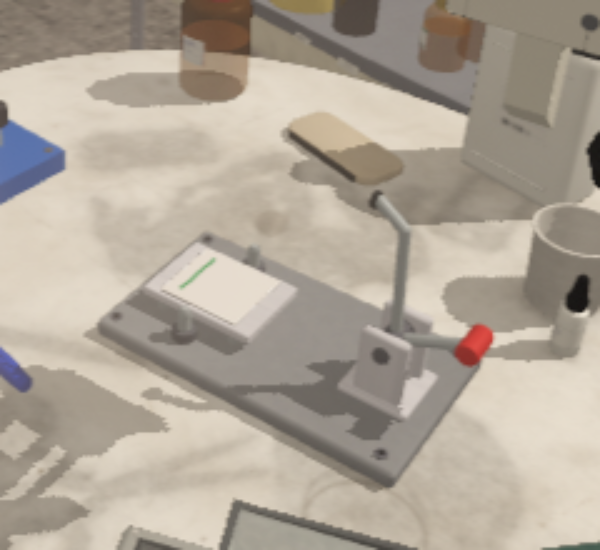

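View pics/w4.png

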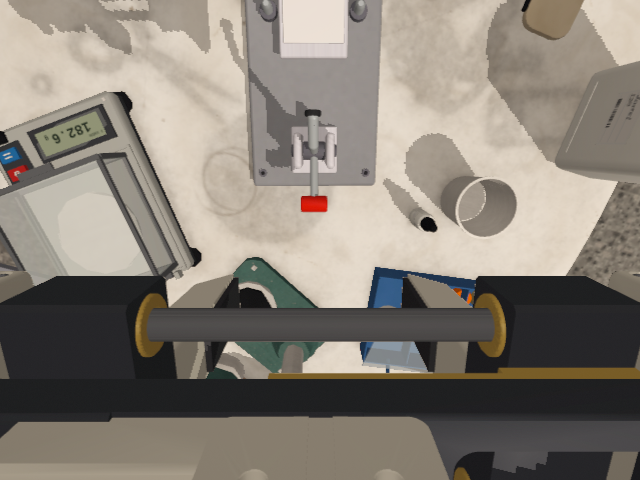

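Run:
```python
from h import *
a=np.deg2rad(16.06); X=np.array([np.cos(a),np.sin(a),0]);Y=np.array([-np.sin(a),np.cos(a),0]); J=np.array([.518,.0596,0])
for f in ["w4","s4"]:
    c=dict(np.load(f"pics/{f}.npz")); W=cloud(c).reshape(-1,3); d=W-J
    q=np.c_[d@X,d@Y,d[:,2]]; k=(abs(q[:,0])<.02)&(q[:,1]>-.21)&(q[:,1]<-.04)&(q[:,2]>.06)&(q[:,2]<.19); q=q[k]
    for z in np.arange(.06,.19,.01):
        r=q[(q[:,2]>=z)&(q[:,2]<z+.01)]
        if len(r): print(f,round(z,3),len(r),np.percentile(r[:,1],[5,50,95]).round(4), r[:,0].mean().round(4))
```

```text
w4 0.06 964 [-0.157  -0.1381 -0.1213] -0.0002
w4 0.07 173 [-0.1782 -0.172  -0.1617] -0.0006
w4 0.08 393 [-0.1913 -0.1841 -0.178 ] -0.0005
w4 0.09 2 [-0.1356 -0.1356 -0.1356] -0.0006
w4 0.1 6 [-0.1355 -0.1345 -0.1337] -0.0005
w4 0.11 7 [-0.1344 -0.1343 -0.1316] 0.0008
w4 0.12 5 [-0.1334 -0.1334 -0.132 ] -0.0018
w4 0.13 12 [-0.1333 -0.1325 -0.1299] -0.0005
w4 0.14 190 [-0.131  -0.1251 -0.1191] -0.0005
w4 0.15 269 [-0.1189 -0.111  -0.1057] -0.0006
s4 0.06 249 [-0.1616 -0.1409 -0.1208] -0.0004
s4 0.07 115 [-0.1916 -0.1737 -0.1317] -0.0087
s4 0.08 143 [-0.1908 -0.184  -0.132 ] -0.0052
s4 0.09 28 [-0.1352 -0.1324 -0.1291] -0.0057
s4 0.1 26 [-0.1346 -0.1317 -0.1278] -0.0056
s4 0.11 25 [-0.1337 -0.1313 -0.1276] -0.0061
s4 0.12 31 [-0.133  -0.1307 -0.1261] -0.0056
s4 0.13 27 [-0.1323 -0.1296 -0.1267] -0.0058
s4 0.14 56 [-0.1299 -0.123  -0.114 ] -0.005
s4 0.15 58 [-0.1185 -0.1103 -0.1051] -0.0052
```

Run:
```python
from h import *
plan([.517,.336,.23],189.4)
```

```text
plan shift [0.463  0.0742 0.0299] turn [ 1.0000e-03  3.8000e-03 -1.4548e+00]
```

Request:
{"api": "jog_arm", "payload": {
  "series": [
    [1,[0.463,0.074,0.03],[0.001,0.004,-1.455]],
    [1,[0.463,0.074,0.03],[0.001,0.004,-1.455]],
    [1,[0.463,0.074,0.03],[0.001,0.004,-1.455]],
    [1,[0.463,0.074,0.03],[0.001,0.004,-1.455]],
    [1,[0.463,0.074,0.03],[0.001,0.004,-1.455]],
    [1,[0.463,0.074,0.03],[0.001,0.004,-1.455]],
    [1,[0.463,0.074,0.03],[0.001,0.004,-1.455]],
    [1,[0.463,0.074,0.03],[0.001,0.004,-1.455]],
    [1,[0.463,0.074,0.03],[0.001,0.004,-1.455]],
    [1,[0.463,0.074,0.03],[0.001,0.004,-1.455]],
    [1,[0.463,0.074,0.03],[0.001,0.004,-1.455]],
    [1,[0.463,0.074,0.03],[0.001,0.004,-1.455]]
  ]
}}

```text
time: 6.95
tool_pos: [0.5134, 0.3412, 0.2262]
tool_rot: [3.139, -0.008, -2.967]
contact_force: [-1.3, -0.4, -0.4]
opening: 0.0919
```

Run:
```python
from h import *
plan([.517,.336,.23],189.4)
```

```text
plan shift [-0.0026 -0.0057 -0.0038] turn [ 0.0027 -0.0076  0.0109]
```

Request:
{"api": "jog_arm", "payload": {
  "series": [
    [1,[0,0,0],[0,0,0]],
    [1,[0,0,0],[0,0,0]],
    [1,[0,0,0],[0,0,0]]
  ]
}}

```text
time: 7.2
tool_pos: [0.516, 0.335, 0.2281]
tool_rot: [3.141, -0.005, -2.98]
contact_force: [-0.3, -0.0, -0.1]
opening: 0.092
```

Run:
```python
from h import *
s,c=wrist("w5"); print(s["tool_pos"],s["contact_force"],s["tool_rot"])
W=cloud(c); im=c["img"].astype(int)
h=(W[...,2]>.054)&(W[...,2]<.075)&(abs(W[...,0]-.467)<.06)&(abs(W[...,1]-.328)<.06)
print(h.sum(),rect(W[h][:,:2]),np.median(W[h][:,2]))
b=(im[...,2]>im[...,0]+30)&(W[...,2]>.014)&(W[...,2]<.03)&(abs(W[...,0]-.467)<.1)&(abs(W[...,1]-.328)<.1)
print(rect(W[b][:,:2]),np.median(W[b][:,2]))
v=c["img"].copy()
for p in [[.4678,.3288,.061]]:
    u=proj(c,p); print(u); cv2.circle(v,tuple(int(round(t)) for t in u),2,(0,255,0),-1)
cv2.imwrite("pics/w5b.png",v[:,:,::-1])
```

```text
[0.51596463 0.33499828 0.22806638] [-0.34461747 -0.02596276 -0.11689386] [ 3.1408901  -0.00530338 -2.97993609]
1341 ((467.8966064453125, 329.50775146484375), (70.61605072021484, 15.191051483154297), 9.746728897094727) 0.05948690461671213
((467.6706848144531, 329.90325927734375), (119.83296966552734, 100.21052551269531), 9.775071144104004) 0.019196090081160744
[321.94423497 170.71595615]
```

View pics/w5b.png

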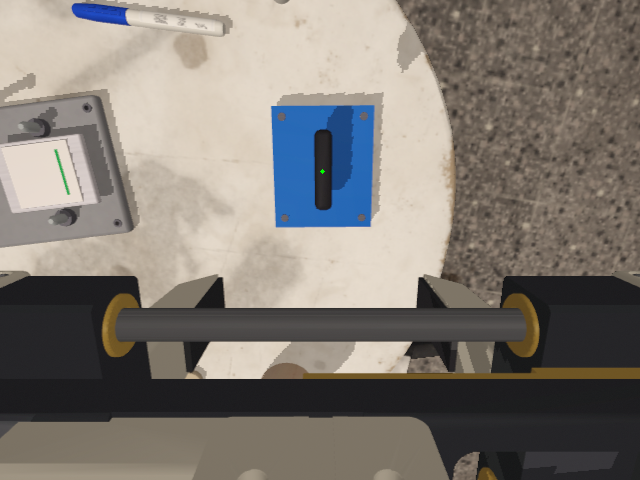

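Run:
```python
from h import *
plan([.4679,.3296,.031],189.7)
```

```text
plan shift [0.0477 0.0025 0.1978] turn [ 0.001  -0.0045 -0.0082]
```

Request:
{"api": "jog_arm", "payload": {
  "series": [
    [1,[0.02,0.0025,0.03],[0.001,-0.004,-0.008]],
    [1,[0.048,0.0025,0.06],[0.001,-0.004,-0.008]],
    [1,[0.048,0.0025,0.1],[0.001,-0.004,-0.008]],
    [1,[0.048,0.0025,0.13],[0.001,-0.004,-0.008]],
    [1,[0.048,0.0025,0.15],[0.001,-0.004,-0.008]],
    [1,[0.048,0.0025,0.15],[0.001,-0.004,-0.008]],
    [1,[0.048,0.0025,0.15],[0.001,-0.004,-0.008]],
    [1,[0.048,0.0025,0.15],[0.001,-0.004,-0.008]]
  ]
}}

```text
time: 7.92
tool_pos: [0.4692, 0.3306, 0.081]
tool_rot: [3.14, 0.003, -2.971]
contact_force: [0.6, 1.0, 1.4]
opening: 0.0917
```

Run:
```python
from h import *
plan([.4679,.3296,.031],189.7)
```

```text
plan shift [ 0.0016 -0.0009  0.05  ] turn [0.0015 0.0031 0.0011]
```

Request:
{"api": "jog_arm", "payload": {
  "series": [
    [1,[0.001,-0.0005,0.03],[0,0,0]],
    [1,[0.001,-0.0005,0.05],[0,0,0]],
    [1,[0.001,-0.0005,0.05],[0,0,0]],
    [1,[0.001,-0.0005,0.05],[0,0,0]],
    [-1,[0.001,-0.0005,0.05],[0,0,0]],
    [-1,[0.001,-0.0005,0.05],[0,0,0]],
    [-1,[0.001,-0.0005,0.05],[0,0,0]],
    [-1,[0.001,-0.0005,0.05],[0,0,0]],
    [-1,[0.001,-0.0005,0.05],[0,0,0]],
    [-1,[0.001,-0.0005,0.05],[0,0,0]],
    [-1,[0.001,-0.0005,0.05],[0,0,0]],
    [-1,[0.001,-0.0005,0.05],[0,0,0]]
  ],
  "squeeze": 30
}}

```text
time: 8.92
tool_pos: [0.4669, 0.3303, 0.0294]
tool_rot: [3.141, 0.001, -2.969]
contact_force: [0.0, 1.1, -0.0]
opening: 0.0428
```

Request:
{"api": "jog_arm", "payload": {
  "series": [
    [-1,[0,0,0],[0,0,0]],
    [-1,[0,0,0],[0,0,0]],
    [-1,[0,0,0],[0,0,0]],
    [-1,[0,0,0],[0,0,0]],
    [-1,[0,0,0],[0,0,0]],
    [-1,[0,0,0],[0,0,0]]
  ]
}}

```text
time: 9.42
tool_pos: [0.4669, 0.3302, 0.0294]
tool_rot: [3.141, 0.001, -2.969]
contact_force: [0.1, -1.2, -0.6]
opening: 0.0157
```

Run:
```python
from h import *
plan([.4679,.3296,.031],189.7)
s,c=wrist("w6"); print(s["tool_pos"],s["tool_rot"],s["opening"])
```

```text
plan shift [-0.0008 -0.0008 -0.0016] turn [0.0007 0.0007 0.0029]
[0.46693405 0.3302184  0.02939417] [ 3.14085277e+00  6.52187806e-04 -2.96939522e+00] 0.015710303430092228
```

View pics/w6.png

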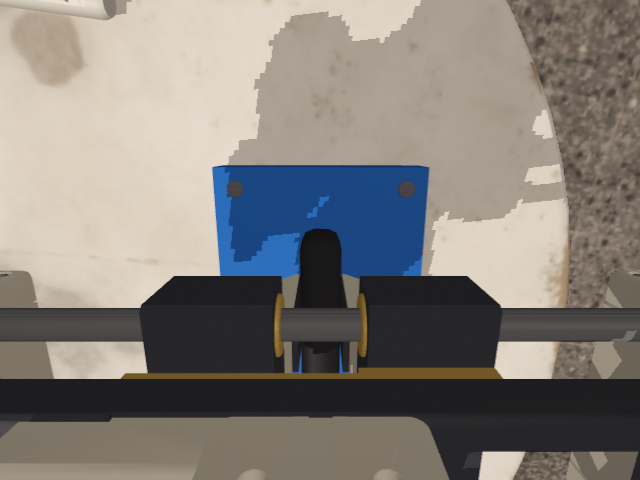

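Request:
{"api": "jog_arm", "payload": {
  "series": [
    [-1,[0,0,-0.02],[0,0,0]],
    [-1,[0,0,-0.05],[0,0,0]],
    [-1,[0,0,-0.09],[0,0,0]],
    [-1,[0,0,-0.12],[0,0,0]],
    [-1,[0,0,-0.12],[0,0,0]],
    [-1,[0,0,-0.12],[0,0,0]]
  ]
}}

```text
time: 9.97
tool_pos: [0.4674, 0.3306, 0.1508]
tool_rot: [3.14, 0.004, -2.969]
contact_force: [-0.0, 0.7, -3.8]
opening: 0.0159
```

Run:
```python
from h import *
plan([.5171,.0594,.14],196.06)
```

```text
plan shift [-0.0024 -0.2757  0.0103] turn [ 0.0017  0.0039 -0.108 ]
```

Request:
{"api": "jog_arm", "payload": {
  "series": [
    [-1,[0,-0.03,0],[0,0,-0.03]],
    [-1,[0,-0.06,0],[0,0,-0.06]],
    [-1,[-0.001,-0.1,0],[0,0.002,-0.09]],
    [-1,[-0.002,-0.14,0],[0,0.002,-0.108]],
    [-1,[-0.002,-0.18,0.005],[0.001,0.003,-0.108]],
    [-1,[-0.002,-0.21,0.01],[0.001,0.003,-0.108]],
    [-1,[-0.002,-0.24,0.01],[0.001,0.003,-0.108]],
    [-1,[-0.002,-0.26,0.01],[0.001,0.003,-0.108]],
    [-1,[-0.002,-0.276,0.01],[0.001,0.003,-0.108]],
    [-1,[-0.002,-0.276,0.01],[0.001,0.003,-0.108]],
    [-1,[-0.002,-0.276,0.01],[0.001,0.003,-0.108]],
    [-1,[-0.002,-0.276,0.01],[0.001,0.003,-0.108]]
  ]
}}

```text
time: 10.97
tool_pos: [0.5152, 0.0592, 0.1379]
tool_rot: [3.14, -0.005, -2.862]
contact_force: [0.0, -0.1, -3.0]
opening: 0.0156
```

Run:
```python
from h import *
from cell import eyes,status
plan([.5171,.0594,.085],196.06)
s=status.observe(); print(s["qpos"].round(2))
for n in ["top","scene"]:
    c=eyes.read_camera(n); np.savez(f"pics/{n}7.npz",**c)
    if n=="scene": cv2.imwrite("pics/s7.png",cv2.resize(c["img"][120:400,240:520,::-1],None,fx=2,fy=2))
    W=cloud(c); im=c["img"].astype(int); b=(im[...,2]>im[...,0]+30)&(W[...,2]>.09)&(W[...,2]<.15)&(abs(W[...,0]-.517)<.1)&(abs(W[...,1]-.06)<.1)
    print(n,b.sum(),rect(W[b][:,:2]) if b.sum()>20 else 0,np.median(W[b][:,2]))
```

```text
plan shift [-0.0022 -0.0004  0.0529] turn [ 0.0012 -0.0048 -0.0002]
[-0.03  0.42  1.67 -0.    1.06 -1.88]
top 758 ((515.779541015625, 58.83790588378906), (119.82493591308594, 100.12549591064453), 16.015188217163086) 0.13006980336420892
scene 2265 ((513.87939453125, 58.862220764160156), (123.73109436035156, 100.68831634521484), 15.890335083007812) 0.1281651686662374
```

View pics/s7.png

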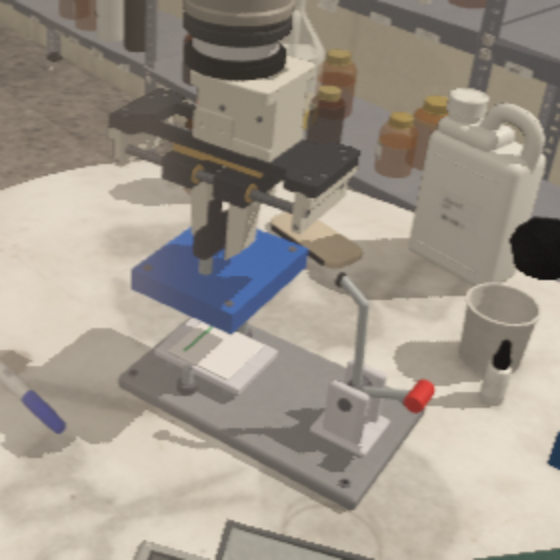

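Request:
{"api": "jog_arm", "payload": {
  "series": [
    [-1,[-0.002,0,0.02],[0,-0.003,0]],
    [-1,[-0.002,0,0.04],[0,-0.003,0]],
    [-1,[-0.002,0,0.053],[0,-0.003,0]],
    [-1,[-0.002,0,0.055],[0,-0.003,0]],
    [-1,[-0.002,0,0.055],[0,-0.003,0]],
    [-1,[-0.002,0,0.055],[0,-0.003,0]],
    [-1,[-0.002,0,0.055],[0,-0.003,0]]
  ]
}}

```text
time: 11.65
tool_pos: [0.5187, 0.0594, 0.0852]
tool_rot: [-3.141, 0.003, -2.861]
contact_force: [0.3, -0.4, -3.2]
opening: 0.0158
```

Run:
```python
from h import *
from cell import eyes,status
plan([.5171,.0594,.062],196.06)
for n in ["top","scene"]:
    c=eyes.read_camera(n); np.savez(f"pics/{n}8.npz",**c)
    if n=="scene": cv2.imwrite("pics/s8.png",cv2.resize(c["img"][200:400,270:480,::-1],None,fx=2.8,fy=2.8))
    W=cloud(c); im=c["img"].astype(int); b=(im[...,2]>im[...,0]+30)&(W[...,2]>.065)&(W[...,2]<.15)&(abs(W[...,0]-.517)<.1)&(abs(W[...,1]-.06)<.1)
    print(n,b.sum(),rect(W[b][:,:2]) if b.sum()>20 else 0,np.median(W[b][:,2]))
```

```text
plan shift [0.0016 0.0004 0.0232] turn [-0.0007  0.0027  0.0005]
top 328 ((527.8359985351562, 61.25074768066406), (97.92219543457031, 102.80340576171875), 14.056559562683105) 0.0773783423211915
scene 2003 ((516.9103393554688, 58.242576599121094), (123.99774932861328, 100.82891082763672), 16.3549861907959) 0.07529372294398723
```

View pics/s8.png

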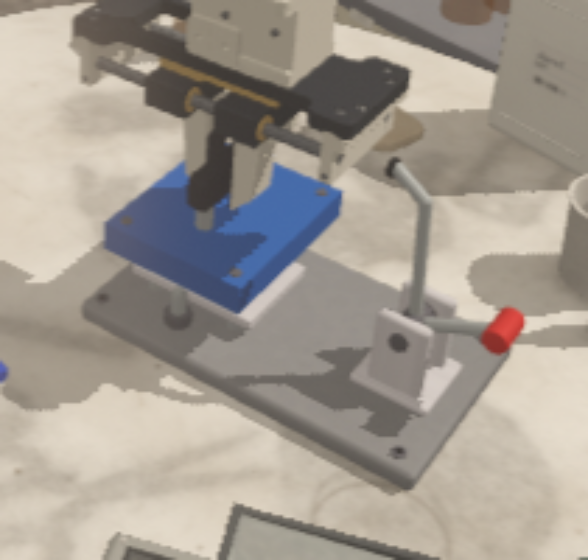

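Run:
```python
from h import *
a=np.deg2rad(16.06); X=np.array([np.cos(a),np.sin(a),0]);Y=np.array([-np.sin(a),np.cos(a),0]); J=np.array([.518,.0596,0])
for f in ["scene8","top8"]:
    c=dict(np.load(f"pics/{f}.npz")); W=cloud(c).reshape(-1,3); d=W-J
    q=np.c_[d@X,d@Y,d[:,2]]; k=(abs(q[:,0])<.06)&(q[:,1]>-.13)&(q[:,1]<-.04); q=q[k]
    for z in np.arange(.12,.26,.01):
        r=q[(q[:,2]>=z)&(q[:,2]<z+.01)]
        if len(r): print(f,round(z,3),len(r),np.percentile(r[:,1],[1,5,50,95]).round(4), np.percentile(r[:,0],[5,50,95]).round(3))
```

```text
scene8 0.12 14 [-0.1298 -0.1297 -0.1283 -0.126 ] [-0.008 -0.006 -0.005]
scene8 0.13 14 [-0.1298 -0.1296 -0.1282 -0.1258] [-0.007 -0.006 -0.004]
scene8 0.14 54 [-0.1295 -0.1292 -0.1228 -0.1115] [-0.008 -0.006 -0.001]
scene8 0.15 172 [-0.1191 -0.1154 -0.0867 -0.0816] [-0.037 -0.006  0.028]
scene8 0.16 187 [-0.0871 -0.0868 -0.0706 -0.0432] [-0.038 -0.031  0.017]
scene8 0.17 99 [-0.0932 -0.093  -0.092  -0.0794] [-0.039 -0.025  0.026]
scene8 0.18 203 [-0.0951 -0.0948 -0.0872 -0.0459] [-0.039 -0.027  0.022]
scene8 0.19 810 [-0.0949 -0.0938 -0.0734 -0.0491] [-0.036 -0.006  0.028]
scene8 0.2 115 [-0.0506 -0.0503 -0.0494 -0.0411] [-0.025 -0.011  0.018]
scene8 0.21 111 [-0.0504 -0.0503 -0.0494 -0.0415] [-0.024 -0.012  0.018]
scene8 0.22 111 [-0.0506 -0.0504 -0.0494 -0.0421] [-0.024 -0.012  0.018]
scene8 0.23 99 [-0.0505 -0.0504 -0.0495 -0.0446] [-0.024 -0.008  0.018]
scene8 0.24 162 [-0.0507 -0.0504 -0.0494 -0.0428] [-0.038 -0.011  0.027]
scene8 0.25 150 [-0.0501 -0.0498 -0.0448 -0.0404] [-0.036 -0.004  0.03 ]
top8 0.15 4 [-0.0863 -0.0857 -0.0805 -0.0796] [-0.036 -0.036 -0.033]
top8 0.16 22 [-0.0821 -0.0808 -0.0599 -0.0446] [-0.035 -0.03  -0.029]
top8 0.17 6 [-0.0895 -0.0884 -0.07   -0.0473] [-0.036 -0.029 -0.028]
top8 0.18 11 [-0.0883 -0.0876 -0.0757 -0.0675] [-0.036 -0.036 -0.028]
top8 0.19 48 [-0.0855 -0.084  -0.0746 -0.0677] [-0.036 -0.032 -0.028]
top8 0.24 3 [-0.0462 -0.046  -0.0439 -0.0414] [-0.036 -0.036 -0.036]
top8 0.25 22 [-0.0494 -0.0481 -0.0441 -0.0407] [-0.035 -0.033 -0.03 ]
```

Request:
{"api": "jog_arm", "payload": {
  "series": [
    [-1,[0,0,0],[0,0,0]],
    [-1,[0,0,0],[0,0,0]],
    [-1,[0,0,0],[0,0,0]]
  ]
}}

```text
time: 12.0
tool_pos: [0.5181, 0.0591, 0.0845]
tool_rot: [-3.141, 0.001, -2.861]
contact_force: [0.7, -0.9, -2.2]
opening: 0.0158
```

Request:
{"api": "jog_arm", "payload": {
  "series": [
    [-1,[0,0,0],[0,0,0]]
  ]
}}

```text
time: 12.08
tool_pos: [0.518, 0.0591, 0.0843]
tool_rot: [-3.141, 0.001, -2.861]
contact_force: [0.3, 0.8, -2.1]
opening: 0.0155
```

Run:
```python
from h import *
plan([.5171,.0594,.062],196.06)
```

```text
plan shift [0.0008 0.0006 0.0223] turn [-0.0002  0.001  -0.0002]
```

Request:
{"api": "jog_arm", "payload": {
  "series": [
    [-1,[0.0008,0.0006,0.006],[0,0.001,0]],
    [-1,[0.0008,0.0006,0.011],[0,0.001,0]],
    [-1,[0.0008,0.0006,0.013],[0,0.001,0]],
    [-1,[0.0008,0.0006,0.015],[0,0.001,0]],
    [-1,[0.0008,0.0006,0.017],[0,0.001,0]],
    [-1,[0.0008,0.0006,0.018],[0,0.001,0]],
    [-1,[0.0008,0.0006,0.018],[0,0.001,0]]
  ]
}}

```text
time: 12.67
tool_pos: [0.5169, 0.0595, 0.0659]
tool_rot: [3.142, -0.001, -2.861]
contact_force: [-0.2, -0.3, -2.5]
opening: 0.0158
```

Request:
{"api": "jog_arm", "payload": {
  "series": [
    [-1,[0,0,0.002],[0,0,0]],
    [-1,[0,0,0.003],[0,0,0]],
    [-1,[0,0,0.004],[0,0,0]],
    [-1,[0,0,0.005],[0,0,0]],
    [-1,[0,0,0.005],[0,0,0]],
    [-1,[0,0,0.005],[0,0,0]]
  ]
}}

```text
time: 13.17
tool_pos: [0.5171, 0.0595, 0.0614]
tool_rot: [-3.141, -0.0, -2.861]
contact_force: [-0.8, -0.5, -0.9]
opening: 0.0158
```

Request:
{"api": "jog_arm", "payload": {
  "series": [
    [-1,[0,0,0.001],[0,0,0]],
    [-1,[0,0,0.002],[0,0,0]],
    [-1,[0,0,0.003],[0,0,0]],
    [-1,[0,0,0.004],[0,0,0]],
    [-1,[0,0,0.005],[0,0,0]],
    [-1,[0,0,0.006],[0,0,0]],
    [-1,[0,0,0.006],[0,0,0]],
    [-1,[0,0,0.006],[0,0,0]]
  ],
  "squeeze": 50
}}

```text
time: 13.83
tool_pos: [0.5171, 0.0595, 0.0556]
tool_rot: [-3.141, 0.0, -2.861]
contact_force: [-2.8, -0.2, 6.8]
opening: 0.0157
```

Request:
{"api": "jog_arm", "payload": {
  "series": [
    [-1,[0,0,0.001],[0,0,0]],
    [-1,[0,0,0.0015],[0,0,0]],
    [-1,[0,0,0.002],[0,0,0]],
    [-1,[0,0,0.002],[0,0,0]],
    [-1,[0,0,0.002],[0,0,0]]
  ]
}}

```text
time: 14.25
tool_pos: [0.5173, 0.0595, 0.0553]
tool_rot: [-3.141, 0.001, -2.861]
contact_force: [-8.2, 0.3, 21.9]
opening: 0.0154
```

Run:
```python
from h import *
from cell import eyes,status
s=status.observe(); print(s["tool_pos"],s["contact_force"],s["torque"],s["opening"])
c=eyes.read_camera("scene"); cv2.imwrite("pics/s9.png",cv2.resize(c["img"][200:400,270:480,::-1],None,fx=2.8,fy=2.8))
W=cloud(c); im=c["img"].astype(int); b=(im[...,2]>im[...,0]+30)&(W[...,2]>.042)&(W[...,2]<.053)&(abs(W[...,0]-.517)<.1)&(abs(W[...,1]-.06)<.1)
print(b.sum(),rect(W[b][:,:2]),np.median(W[b][:,2]))
P=W[b]; k=P[:,2]>.045; A=np.c_[P[k,:2],np.ones(k.sum())]; print("slope",np.linalg.lstsq(A,P[k,2],rcond=None)[0])
```

```text
[0.51726063 0.059488   0.05528421] [-8.17512805  0.31145499 21.90757982] [-0.00187039  1.30468832 -0.01414855] 0.015375003992512381
1747 ((515.1348266601562, 58.727088928222656), (122.27243041992188, 100.38870239257812), 16.207111358642578) 0.045455089272102955
slope [-0.00223989 -0.0008888   0.04708172]
```

View pics/s9.png

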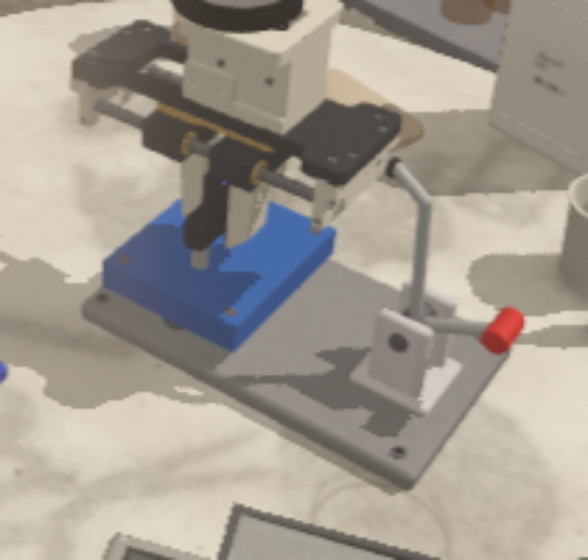

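The plate is flat on the jig at (235, 260) in the crop. The lever arm at (415, 240) is still up and clear of the gripper.

```bash
python3 -c "
from cell import job; print(job.hand_in())"
```

```text
the job is handed in; nothing more can be done
None
```

I raised the lever to its stop, set the blue plate over both pins and pressed it down, then handed the job in at about 14.4 s with the plate still held down. The hand-in returned no verdict.

- **Lever:** the last picture shows it still up, with about 10 mm between its arm and the gripper (measured just before the final descent).
- **Plate position:** it went over the pins with almost no force. The last scene-camera measurement put it at 16.2° against the jig's 16.1° and flat within 0.003 rad. That camera put its centre 2–3 mm off my jig estimate. It read similarly low earlier in the approach, while the tool position itself agreed with the target to under 1 mm.
- **Bed:** the tool went down 6.1 mm from contact and then stopped. The plate top measured 45.5 mm above the table, where 46 mm is fully pressed.
- **Force:** the downward push was 22 N and the grip was set to 50 N. There was also an 8 N sideways load, which I left alone because it did not move the plate.
- **Jar, marker, dropper bottle, scraper:** I kept clear of all four and felt no unexpected contact. I did not re-measure their positions at the end.

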